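# Open the honey jar in the wooden carrier

## Robot

A 6-joint arm with a two-finger parallel gripper is mounted at the origin on the work surface. World frame = base frame: x ahead of the robot, y to its left, z up, the work surface at z = 0. Lengths are in mm, angles in rad, forces in N, time in s.
With the tool pointing down it reaches from about 325 to 750 mm from the base axis. Payload 7.6 kg.
Tool frame: the origin (TCP) lies between the finger pads; the fingertips stand 22 mm ahead of it and the grasp point (between the pads) lies 3 mm ahead of it (r.tcp_to_tips is the distance from the TCP to the fingertips, in mm); z points along the fingers, y is the line along which they close (so a half turn about z gives the same grasp; the last joint's range is limited). The gripper opens to 85 mm and grips with 20 to 120 N. Pads are 22 mm wide; open, the fingers measure 114 mm over their backs; the gripper's body (76 mm by 85 mm) begins 54 mm behind the grasp point. The pads swing forward as they close: fully open they stand 13 mm farther back than shut.
Start: joints at [-1.347, 0.052, 1.401, -0, 1.689, -0.07], TCP at [152.06, -502.515, 253.323] pointing down, gripper open.
Joint ranges: [-2.9, 2.9], [-0.91, 2.17], [0.12, 2.37], [-1.06, 4.2], [0.26, 2.73], [-2.93, 2.93]. Speed limits (rad/s): [2.57, 2.57, 3.01, 3.14, 3.14, 3.14].

## Interface

Orientations are given as a unit quaternion [x, y, z, w].
In Python, from cell import r gives the robot as it stands. The module is installed in compiled form; this text tells all that it offers. Calls block until the motion is done:
- r.movep(position, orientation): joint-space move of the TCP to a pose.
- r.servo_line(position, attitude=None, max_speed=150): straight line of the TCP; attitude=None keeps the orientation; max_speed is the mean speed in mm/s.
- r.movej(angles): joint-space move.
- r.set_gripper(opening): finger opening in mm; the grip force is fixed at half the most; returns when the fingers have stopped.
- r.wait(seconds).
- r.ik(position, orientation): joint angles nearest the present ones, or None.
- r.snapshot(name): name is "scene" or "top" or "wrist"; returns the picture (400x640x3 uint8, blue, green, red); there is no depth.
- r.get_calibration(name): a dict with "mtx" (3x3 intrinsics, pixels), "rvec" (rotation vector, rad) and "tvec" (3), from world to camera coordinates, as OpenCV has them; the wrist camera has in their place "hand_eye" (4x4, takes a point from camera to tool coordinates, whose origin is the TCP and whose axes are the flange's). Camera axes: x right, y down, z forward; pixel columns grow to the right and rows downward; lengths in mm; the calibration is good to about 2 mm. A picture is of the moment at which its call begins: read the wrist's pose just before it. get_calibration takes no time and is no camera call.
A pose or a line that the arm cannot do raises r.Unreachable and nothing moves.
- r.sign_off(): hands the job in; it is judged then, once.
Trained networks look in the newest picture that a camera, given by its name, has taken for a name from the list of things; names that differ only in an ending like _2 or _b are one class to them, and where a whole thing is asked for, a point or a joint stands for the part that bears it (a point fixed in the world has none). Each returns a list of dicts, best first, with "score" (0 to 1); they miss things now and then, are a little off and sometimes report something else, mostly with a low value. They report only what shows in the picture. A call takes as long as a camera call.
- r.search_frame(camera, thing): "xyz" ([x, y, z] in mm, in world coordinates, good to about 4 mm: the middle of the surface that is visible of it).
Readings, each from a call of its own:
- r.read_t(): time.
- r.read_q(): joint angles.
- r.read_dq(): joint speeds.
- r.read_joint_torque(): joint torques, N m.
- r.read_ee_pos(): TCP position.
- r.read_orientation(): TCP orientation.
- r.read_wrist_force(): force on the tool from outside, world axes, zero at the start.
- r.read_moment(): the same for the moment, N m.
- r.read_finger_gap(): finger opening in mm.
- r.read_grip_force(): force on a finger pad.
Only numpy, scipy, OpenCV 4.12 (cv2) and the standard library are available. Lean on these libraries where they do the work, as an engineer would, in place of code of your own. Each camera call takes 0.05 s, during which the arm holds its last target. There are 200 camera calls.

## Task

First pull the upright plywood partition straight up out of its slot in the wooden carrier, stand it in the empty narrow rack and let go of it. Then, leaving the square jar braced down in its pocket, unscrew its tight round lid (anticlockwise from above), stop turning when the thread lets go, and lift the lid straight up, level, until its lower edge is about 2 cm (never more than 5 cm) above the jar's mouth. The job finishes while you are still holding the lid there, clear of the jar and centred over it; leave the other things on the table where they stand.

Things in the scene. Friction and masses are not known exactly. Their poses are not given: they have to be found in the camera images.
- carrier: Fixed light-wood block, 113 (its x) by 173 mm (y), 52 high; origin at the centre of its underside, z up, yaw within 0.35 rad. Two square pockets, 65 mm wide, floor 8 mm above the table: the square jar is in the one at y = -46 mm, a low white pot in the one at y = +46. Between them at y = 0 a slot 93 (x) by 11 mm (y), down to the same floor, holds the partition.
- panel_mid (a point): Centre of the loose plywood partition: flat, 90 mm wide (its x), 8 thick (y), 157 high (z, up), 75 g. It starts in the carrier's slot (1.5 mm play all round), foot 8 mm and top edge 165 mm above the table, its lowest 44 mm in the slot. Its face is 42 mm from the lid's axis, in the way of a gripper turning the lid.
- rack: Fixed narrow open-topped wooden trough, empty, outside 126 (its x) by 50 mm (y), 68 high; inside 110 by 34 mm, floor 8 mm above the table. Origin at the centre of its underside, z up, yaw within 0.35 rad. A panel let go in it may lean on a wall by up to about 0.5 rad.
- jar_mid (a point): Centre of the body of the loose honey-coloured square glass jar, 62 mm square, 62 high, 0.25 to 0.5 kg, upright in its pocket (1.5 mm play all round, so it turns about 0.05 rad before the pocket braces it); 31 mm above its foot, z up.
- mouth (a point): The jar's mouth, on its axis, 55.5 mm above jar_mid: the top of the springy paper seal once the lid is off. When the lid lets go, the seal pushes it up by up to 2.5 mm, felt by a gripper that holds the lid as 3 to 15 N more upward force.
- lid_mid (a point): Centre of the loose round steel lid, 60 mm diameter, 26 high, 50 g, z up its axis. Closed, it is 52 mm above jar_mid, its lower edge 8 mm above the jar's shoulder, its top 104 above the table. Its lugs let go after 0.9 to 1.3 rad anticlockwise (from above); 0.4 rad further is a stop. The turn is stiff (up to 0.7 N m: grip firmly), with no rise on the way; pulled up before, it lifts the jar.
- pot: Bystander: low round white pot, 56 mm diameter, 60 mm high, in the carrier's other pocket; origin at the centre of its underside.
- cup_a: Bystander: white cup, 68 mm diameter, 60 mm high, near the middle of the table; origin under its centre.
- cup_b: Bystander: a second such cup, farther from the robot; origin under its centre.
- mug: Bystander: white mug, 76 mm diameter, 85 mm high, at the back; origin under its centre.
- roll: Bystander: upright paper roll, 110 mm diameter, 200 mm high, to the left; origin under its centre.
- juice: Bystander: green bottle, 60 mm diameter, 190 mm high, to the right; origin under its centre.

How it is judged (in metres and radians):
On the way, in this order (a step that is already met when the one before it is completed fails the run):
1. the partition stands in the rack, let go (x of panel_mid in the frame of rack between -0.02 and 0.02 m and y of panel_mid in the frame of rack between -0.06 and 0.06 m and height (world z) of panel_mid below 0.095 m and angle between panel_mid's own z axis and vertical below 0.65 rad and contact force between panel and the fingers below 0.1 N and contact force between panel and rack above 0.2 N), for 0.2 s.
2. the lid is off the jar, held by the fingers (z of lid_mid in the frame of jar_mid above 0.069 m and contact force between lid and the fingers above 1 N), for 0.2 s.
At the end, for the whole second after the job is handed in: The fingers hold the lid still and level (within 0.2 rad), centred over the jar within 15 mm, its lower edge 3 to 53 mm above the jar's mouth and not touching the jar; the jar stands upright on its pocket's floor (within 5 mm); the partition stands or leans (under 0.65 rad) in the rack (z of lid_mid in the frame of jar_mid between 0.071 and 0.1215 m and horizontal distance between lid_mid and jar_mid below 0.015 m and angle between lid_mid's own z axis and vertical below 0.2 rad and contact force between lid and the fingers above 1 N and contact force between lid and jar below 0.05 N and linear speed of lid below 0.03 m/s and height (world z) of jar_mid below 0.044 m and angle between jar_mid's own z axis and vertical below 0.1 rad and x of panel_mid in the frame of rack between -0.02 and 0.02 m and y of panel_mid in the frame of rack between -0.06 and 0.06 m and height (world z) of panel_mid below 0.095 m and angle between panel_mid's own z axis and vertical below 0.65 rad); the arm keeps its last pose, push and grip.
It fails at once if the jar is pulled up out of its pocket (over 15 mm) (height (world z) of jar_mid above 0.054 m).
It fails at once if a bystander is knocked about (over 30 mm) (distance of any of pot, cup_a, cup_b, mug, roll, juice from where it was at the start of the episode above 0.03 m).
It also fails if it takes over 64 s, if anything falls off the work surface, if the arm or the gripper's body presses on something with over 40 N, if the wrist force passes 120 N, or if a joint passes its speed limit or range.

## Working session

There is one attempt and no reset: what is moved stays moved. The work goes in short steps, each a Python script; the robot and the scene stay as the last script left them, time stands still between calls to the robot, and variables do not carry over. Pictures are saved under pics/ and viewed, at most 10 in all, crops included, and the job is handed in when it is done.

```bash
mkdir -p pics; python3 - <<'E'
from cell import r
import cv2,numpy as np
for n in("scene","top"):
    im=r.snapshot(n); cv2.imwrite(f"pics/{n}0.png",im)
    c=r.get_calibration(n); print(n,{k:np.round(v,3).tolist() for k,v in c.items()})
    for t in("carrier","panel_mid","rack","jar_mid","lid_mid","pot","cup_a","mug","roll","juice"):
        print(t,[(np.round(d["xyz"]).tolist(),round(d["score"],2)) for d in r.search_frame(n,t)][:3])
c=r.get_calibration("wrist");print({k:np.round(v,4).tolist() for k,v in c.items()})
print(r.read_t(),r.read_orientation(),r.tcp_to_tips)
E
```

```text
scene {'mtx': [[468.205, 0.0, 320.133], [0.0, 468.205, 204.103], [0.0, 0.0, 1.0]], 'rvec': [2.145, 0.846, -0.402], 'tvec': [-442.992, -197.077, 1578.941]}
carrier [([585.0, 135.0, 36.0], 0.66), ([743.0, 38.0, 55.0], 0.37)]
panel_mid [([552.0, 180.0, 117.0], 0.73)]
rack [([515.0, -182.0, 42.0], 0.97)]
jar_mid [([556.0, 117.0, 68.0], 0.8), ([589.0, 135.0, 37.0], 0.38)]
lid_mid [([542.0, 125.0, 104.0], 0.77)]
pot []
cup_a [([605.0, -8.0, 38.0], 0.67), ([426.0, 2.0, 37.0], 0.65)]
mug [([748.0, 40.0, 57.0], 0.98), ([584.0, 134.0, 39.0], 0.53)]
roll [([720.0, 360.0, 136.0], 0.7)]
juice [([698.0, -384.0, 105.0], 0.69)]
top {'mtx': [[506.87, 0.0, 323.473], [0.0, 506.87, 186.408], [0.0, 0.0, 1.0]], 'rvec': [2.147, -2.21, 0.076], 'tvec': [25.639, 598.005, 1379.702]}
carrier [([538.0, 179.0, 52.0], 0.66)]
panel_mid [([536.0, 176.0, 137.0], 0.79)]
rack [([506.0, -172.0, 30.0], 0.64)]
jar_mid [([516.0, 114.0, 68.0], 0.47)]
lid_mid [([534.0, 136.0, 106.0], 0.65)]
pot [([546.0, 225.0, 73.0], 0.87)]
cup_a [([610.0, -11.0, 8.0], 0.87), ([417.0, 8.0, 8.0], 0.62)]
mug [([742.0, 61.0, 26.0], 0.86)]
roll [([692.0, 380.0, 199.0], 0.93)]
juice [([534.0, 135.0, 103.0], 0.73), ([672.0, -360.0, 123.0], 0.68)]
{'mtx': [[303.2272, 0.0, 318.3098], [0.0, 303.2272, 203.5822], [0.0, 0.0, 1.0]], 'hand_eye': [[-0.0005, -0.955, -0.2965, 74.7957], [1.0, -0.0004, -0.0003, 0.1139], [0.0002, -0.2965, 0.955, -121.3636], [0.0, 0.0, 0.0, 1.0]]}
1.1 [9.89230506e-01 1.46366000e-01 2.04880611e-06 4.48196837e-06] 22.0
```

View pics/top0.png

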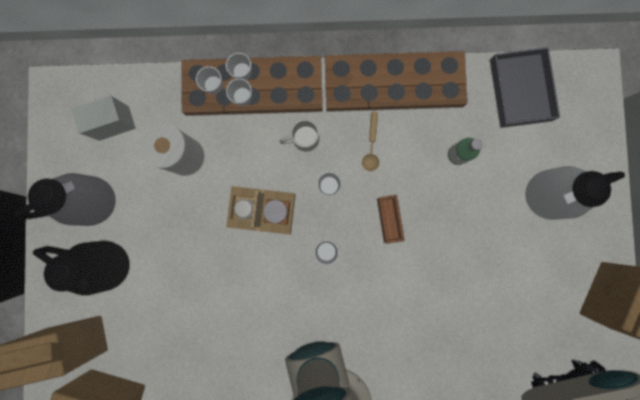

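View pics/scene0.png

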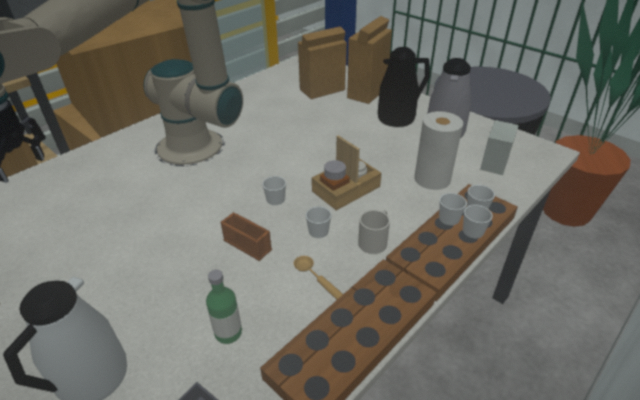

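The top view shows the carrier at about px (261,210), yawed about -0.08, with the lid at (275,211) on its right and the pot at (243,209) on its left. The rack is at (390,219), yaw about +0.15. The scene view agrees: the partition stands between the lid and the pot, and the rack is empty. Next I'll take close wrist looks.

```bash
cat >h.py <<'E'
from cell import r
import cv2,numpy as np
from scipy.spatial.transform import Rotation as R
def q(a): return [np.cos(a/2),np.sin(a/2),0,0]
def wcam():
    "world->cam R,t of the wrist camera now"
    T=np.eye(4);T[:3,:3]=R.from_quat(r.read_orientation()).as_matrix();T[:3,3]=r.read_ee_pos()
    return np.linalg.inv(T@np.array(r.get_calibration("wrist")["hand_eye"]))
def pix(C,K,P):
    p=(C[:3,:3]@np.atleast_2d(P).T+C[:3,3:]);p=K@p;return (p[:2]/p[2]).T
def ray(C,K,uv,z):
    "pixels -> world points at height z"
    uv=np.atleast_2d(uv);d=np.linalg.inv(K)@np.c_[uv,np.ones(len(uv))].T
    Rt=C[:3,:3].T;o=-Rt@C[:3,3];d=(Rt@d).T
    return o+d*((z-o[2])/d[:,2])[:,None]
E
python3 - <<'E'
from h import *
K=np.array(r.get_calibration("wrist")["mtx"])
for n,p,a,things in(("rack",[505,-175,250],.15,["rack"]),("carr",[538,179,320],-.08,["carrier","panel_mid","lid_mid","pot","jar_mid"])):
    r.movep(p,q(a)); r.wait(.3)
    C=wcam(); im=r.snapshot("wrist"); cv2.imwrite(f"pics/w_{n}.png",im); np.save(f"C_{n}.npy",C)
    for t in things: print(t,[(np.round(d["xyz"],1).tolist(),round(d["score"],2)) for d in r.search_frame("wrist",t)][:2])
print(r.read_t(),r.read_q(),r.read_ee_pos(),r.read_wrist_force())
E
```

```text
rack []
carrier [([566.3, 193.0, 51.6], 0.59)]
panel_mid [([546.3, 176.3, 165.3], 0.58)]
lid_mid [([531.0, 135.5, 105.9], 0.84)]
pot [([548.6, 222.2, 70.5], 0.69)]
jar_mid [([562.6, 147.8, 65.9], 0.92)]
5.2167 [2.55983054e-01 1.67523206e-01 1.14505809e+00 1.28721128e-05
 1.82901230e+00 1.90683897e+00] [538.0074953  178.95616942 319.99766664] [-0.60858495  0.1485466  -0.04503916]
```

View pics/w_rack.png

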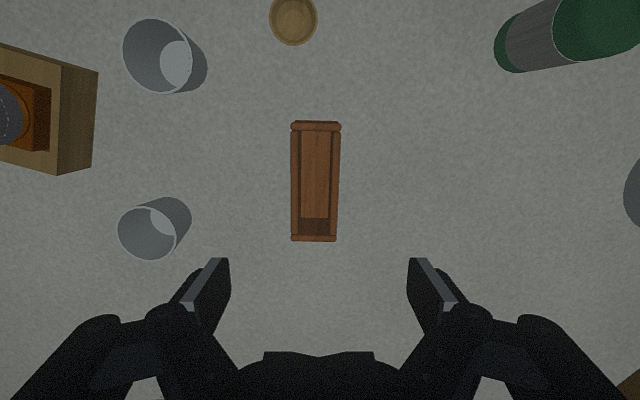

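View pics/w_carr.png

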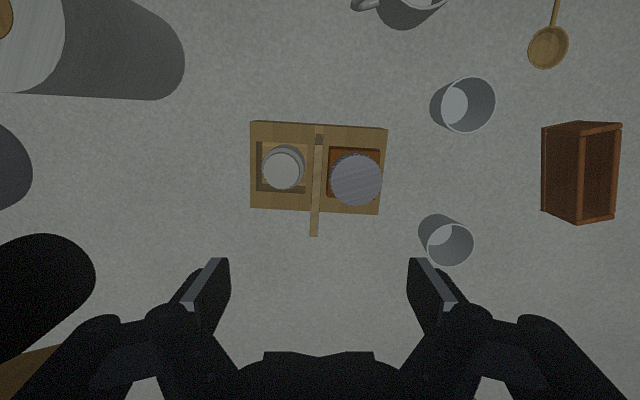

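The rack spans px (291..341, 121..241) in its own look. In the carrier look, the carrier top runs (250,121)-(388,129)-(379,214)-(250,208), the partition's top edge is near (315,140)-(314,237), and the lid is at (356,180). I'll fit box models to these and overlay them.

```bash
cat >fit.py <<'E'
from h import *
from scipy.optimize import least_squares
K=np.array(r.get_calibration("wrist")["mtx"])
def rect(p,lx,ly,z):
    x,y,w=p;c=np.array([[1,1],[1,-1],[-1,-1],[-1,1]])*[lx/2,ly/2]
    c=c@np.array([[np.cos(w),np.sin(w)],[-np.sin(w),np.cos(w)]])+[x,y]
    return np.c_[c,np.full(4,z)]
def silh(C,mask,boxes,p0):
    "fit the box silhouette (hull of its bottom and top) to a mask hull by point-to-outline distance"
    cs,_=cv2.findContours(mask,cv2.RETR_EXTERNAL,cv2.CHAIN_APPROX_NONE)
    h=cv2.convexHull(max(cs,key=cv2.contourArea))
    m=np.zeros_like(mask);cv2.drawContours(m,[h],-1,255,-1)
    pts=max(cv2.findContours(m,cv2.RETR_EXTERNAL,cv2.CHAIN_APPROX_NONE)[0],key=len)[:,0].astype(float)
    def f(p):
        P=np.vstack([rect(p,*b) for b in boxes]);u=cv2.convexHull(pix(C,K,P).astype(np.float32))
        return [cv2.pointPolygonTest(u,(float(a),float(b)),True) for a,b in pts]
    s=least_squares(f,p0,x_scale=[5,5,.05],diff_step=1e-3,loss="soft_l1");return s.x,np.sqrt(np.mean(np.array(f(s.x))**2))
E
python3 - <<'E'
from fit import *
C=np.load("C_rack.npy");im=cv2.imread("pics/w_rack.png")
hsv=cv2.cvtColor(im,cv2.COLOR_BGR2HSV);roi=np.zeros(im.shape[:2],np.uint8);roi[105:255,275:360]=255
m=((hsv[...,1]>90)*roi).astype(np.uint8);m[m>0]=255
p,e=silh(C,m,[(126,50,0),(126,50,68)],[505,-175,.15]);print("rack",p.round(3),e)
cr1=im.copy()
for b in[(126,50,68),(110,34,68)]:cv2.polylines(cr1,[pix(C,K,rect(p,*b)).round().astype(int)],True,(0,255,0))
C=np.load("C_carr.npy");im=cv2.imread("pics/w_carr.png")
uv=np.array([[251,121],[388,129],[379,214],[250,208.]])
# corner order: image UL=+x+y, UR=+x-y, LR=-x-y, LL=-x+y
s=least_squares(lambda p:(pix(C,K,rect(p,113,173,52))-uv).ravel(),[540,179,-.08],x_scale=[5,5,.05]);pc=s.x;print("carr",pc.round(3),s.fun.round(1))
c,sn=np.cos(pc[2]),np.sin(pc[2]);print("lid expected",pc[0]+46*sn,pc[1]-46*c)
print("lid px->",ray(C,K,[[356,180]],104))
cr2=im.copy()
for b,col in[((113,173,52),(0,255,0)),((90,8,165),(0,0,255))]:cv2.polylines(cr2,[pix(C,K,rect(pc,*b)).round().astype(int)],True,col)
A=cv2.resize(np.hstack([im[110:250,240:400],cr2[110:250,240:400]]),None,fx=2.5,fy=2.5,interpolation=cv2.INTER_NEAREST)
B=cv2.resize(cr1[110:250,160:480],None,fx=1.7,fy=1.7)
o=np.zeros((A.shape[0]+B.shape[0],800,3),np.uint8);o[:A.shape[0],:A.shape[1]]=A;o[A.shape[0]:,:B.shape[1]]=B
cv2.imwrite("pics/ov1.png",o[:600]);print(o.shape)
E
```

```text
rack [ 5.04422e+02 -1.71647e+02  1.22000e-01] 0.9373422854003686
carr [ 5.38131e+02  1.79489e+02 -1.37000e-01] [-1.1  0.1  0.8 -0.  -0.5  0.3  0.9 -0.3]
lid expected 531.867487355562 133.91780677722457
lid px-> [[532.86240324 135.40582154 104.        ]]
(588, 800, 3)
```

View pics/ov1.png

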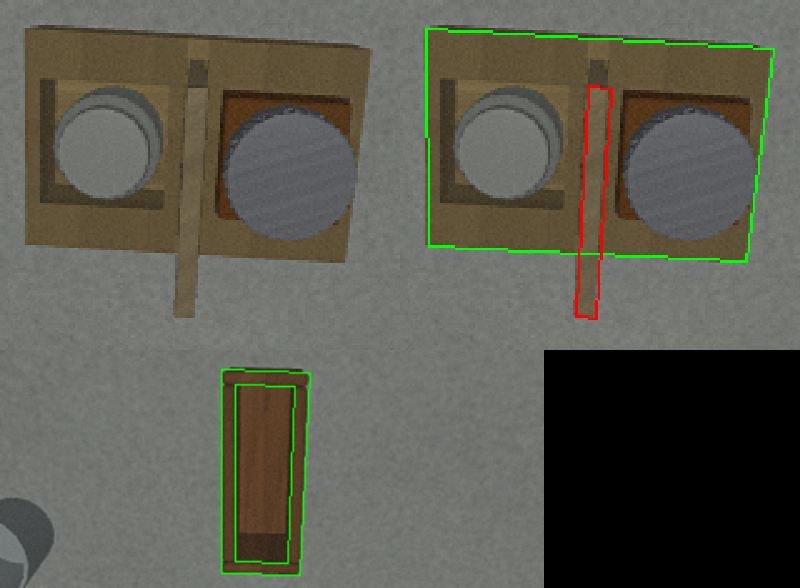

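The carrier overlay matches its outline. The partition model sits about 1.5 mm right of its real top edge, so I'll fit that edge directly. The rack overlay matches its rim and inner opening.

```bash
python3 - <<'E'
from fit import *
C=np.load("C_carr.npy")
uv=np.array([[315.6,144.8],[323.2,145.2],[317.6,236.8],[309.6,236.8]])
s=least_squares(lambda p:(pix(C,K,rect(p,90,8,165))-uv).ravel(),[538,179,-.13],x_scale=[5,5,.05]);p=s.x;print(p,s.fun.round(1))
np.save("panel.npy",p);a=p[2]
r.movep([p[0],p[1],215],q(a)); r.servo_line([p[0],p[1],153],max_speed=80)
f0=np.array(r.read_wrist_force());r.set_gripper(0);r.wait(.2)
print(r.read_finger_gap(),r.read_grip_force(),np.array(r.read_wrist_force())-f0,r.read_ee_pos())
r.servo_line([p[0],p[1],165],max_speed=40)
print(np.array(r.read_wrist_force())-f0,r.read_moment(),r.read_finger_gap(),r.read_t())
E
```

```text
[ 5.37769567e+02  1.79853296e+02 -1.44078239e-01] [-0.6 -0.2  0.6 -0.   0.   0.4 -0.  -0.1]
6.948397884127777 59.3778258562088 [ 0.75678411 -0.52664369  0.58366775] [537.8770344  179.86541691 153.1715726 ]
[ 0.76217563 -0.18656436 -1.46502791] [-0.00095601  0.03472851  0.02086755] 7.228661158339758 7.9833
```

```bash
python3 - <<'E'
from h import *
p=np.load("panel.npy");k=[504.4,-171.6];a=.122
r.servo_line([p[0],p[1],285],max_speed=120)
print(r.read_wrist_force(),r.read_finger_gap())
r.servo_line([*k,285],q(a),max_speed=150); r.wait(.3)
im=r.snapshot("wrist"); s=r.snapshot("scene"); 
cv2.imwrite("pics/carry.png",np.hstack([im[80:400,160:500],s[150:300,150:390].repeat(2,0).repeat(2,1)[:320,:460]  if False else cv2.resize(s[150:310,150:380],(460,320))]))
f0=np.array(r.read_wrist_force());print(f0,r.read_t())
r.servo_line([*k,222],max_speed=100)
print(np.array(r.read_wrist_force())-f0,r.read_finger_gap(),r.read_ee_pos(),r.read_t())
E
```

```text
[ 0.73672797 -0.22177782 -0.7279018 ] 7.260386821352157
[-0.02574583 -0.26389976 -1.10534541] 12.0333
[ 0.63606198 -0.26315166  0.12222573] 7.433963992851802 [ 504.66279522 -171.69617535  222.77254383] 12.8167
```

View pics/carry.png

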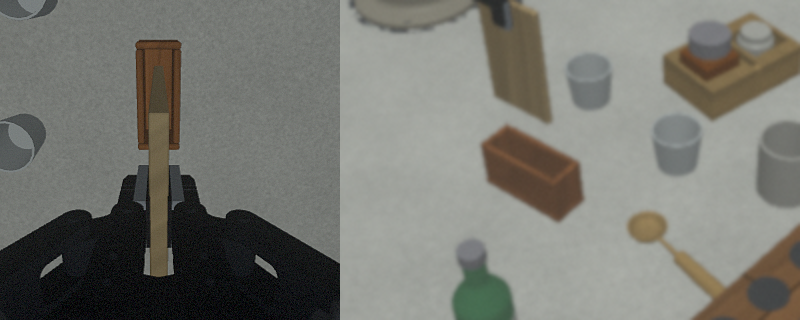

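The left half shows the partition held upright and in line with the rack, which spans px (137..181, 40..150). The scene half shows it above the rack. I'll lower it in, watching the force.

```bash
python3 - <<'E'
from h import *
k=[504.4,-171.6]
f0=np.array(r.read_wrist_force())
r.servo_line([*k,185],max_speed=60);print(np.array(r.read_wrist_force())-f0)
r.servo_line([*k,157],max_speed=50);r.wait(.1);f1=np.array(r.read_wrist_force());print(f1-f0)
for z in np.arange(156,149.9,-1):
    r.servo_line([*k,z],max_speed=20);r.wait(.05)
    d=np.array(r.read_wrist_force())-f1
    if d[2]>2.5: break
print(z,d,r.read_t())
r.set_gripper(85);r.wait(.2)
im=r.snapshot("wrist")
r.servo_line([*k,225],max_speed=100);r.wait(.2)
C=wcam();im2=r.snapshot("wrist");s=r.snapshot("scene")
cv2.imwrite("pics/placed.png",np.hstack([im2[80:400,160:500],cv2.resize(s[150:310,150:380],(460,320))]))
print(r.read_finger_gap(),r.read_wrist_force(),r.read_t())
for c in("wrist","scene"):print([(np.round(d["xyz"]).tolist(),round(d["score"],2)) for d in r.search_frame(c,"panel_mid")][:2])
E
```

```text
[-1.45879558  0.75821618 -0.07734057]
[-1.5287021   0.5876609  -0.45420614]
152.0 [0.11429932 0.03287407 7.54427485] 15.8917
84.71002618482946 [-0.66680689  0.41070958 -0.26936133] 18.0583
[([520.0, -172.0, 165.0], 0.84), ([536.0, 102.0, 64.0], 0.5)]
[([513.0, -172.0, 111.0], 0.76), ([606.0, -9.0, 39.0], 0.28)]
```

View pics/placed.png

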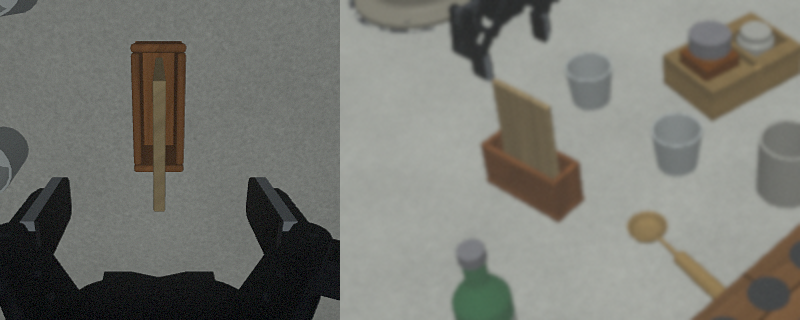

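The partition stands upright and free in the rack. Next is the lid: one close look first.

```bash
python3 - <<'E'
from fit import *
r.servo_line([504,-172,250],max_speed=150)
r.servo_line([532,135,230],q(-.5),max_speed=200);r.wait(.3)
C=wcam();im=r.snapshot("wrist");np.save("C_lid.npy",C)
d=r.search_frame("wrist","lid_mid");print([(np.round(x["xyz"],1).tolist(),round(x["score"],2)) for x in d[:2]])
t=np.linspace(0,2*np.pi,60)
P=np.c_[532+30*np.cos(t),134.8+30*np.sin(t),np.full(60,104)]
o=im.copy();cv2.polylines(o,[pix(C,K,P).round().astype(int)],True,(0,255,0))
u=pix(C,K,[[532,134.8,104]])[0].astype(int);print(u,r.read_t(),r.read_q())
c=lambda i:cv2.resize(i[max(u[1]-80,0):u[1]+80,u[0]-80:u[0]+80],(400,400))
cv2.imwrite("pics/lid.png",np.hstack([c(im),c(o)]))
E
```

```text
[([531.3, 134.5, 105.7], 0.6), ([560.7, 119.7, 67.7], 0.34)]
[317 201] 20.5667 [1.80934226e-01 1.26991560e-01 1.36740688e+00 4.54384685e-06
 1.64713790e+00 2.25197154e+00]
```

View pics/lid.png

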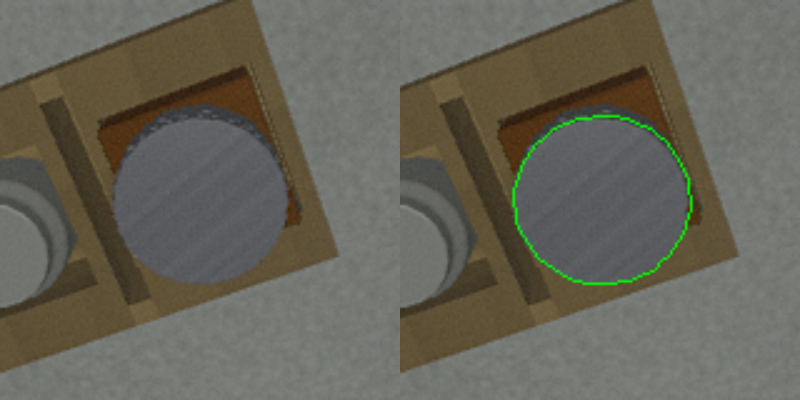

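The overlay matches the lid within about 1 mm, so I'll descend, grip and check before turning.

```bash
python3 - <<'E'
from h import *
L=[532,135]
r.servo_line([*L,125],max_speed=120);f0=np.array(r.read_wrist_force())
r.servo_line([*L,94],max_speed=50);print(np.array(r.read_wrist_force())-f0)
r.set_gripper(40);r.wait(.2)
print(r.read_finger_gap(),r.read_grip_force(),np.array(r.read_wrist_force())-f0,r.read_moment(),r.read_ee_pos(),r.read_t())
q0=np.array(r.read_q())
for i in range(1,4):
    r.movej(q0-[0,0,0,0,0,.06*i]);print(i,r.read_q()[5]-q0[5],(np.array(r.read_wrist_force())-f0).round(2),np.round(r.read_moment(),3),r.read_t())
np.save("q0.npy",q0);np.save("f0.npy",f0)
E
```

```text
[ 0.35828639 -0.09875503 -0.72634763]
58.856460436121125 64.64352551847696 [0.31773867 3.05954637 5.79928259] [ 0.41519056  0.01366684 -0.01308406] [532.57917182 135.41061482  94.94785676] 22.925
1 -0.05871436281601117 [-1.32  0.45  2.85] [-0.052  0.141  0.069] 23.175
2 -0.11781364300767594 [-0.88 -0.54  2.53] [-0.075  0.14   0.014] 23.425
3 -0.1774374395876177 [-1.5  -0.09  2.5 ] [-0.213  0.191  0.071] 23.675
```

```bash
python3 - <<'E'
from h import *
q0=np.load("q0.npy");f0=np.load("f0.npy");qa=np.array(r.read_q());pf=None
for i in range(4,15):
    r.movej(np.r_[q0[:5],q0[5]-.06*i]);r.wait(.03)
    f=np.array(r.read_wrist_force())-f0
    print(i,round(r.read_q()[5]-q0[5],3),f.round(2),np.round(r.read_moment(),3),round(r.read_joint_torque()[5],3),round(r.read_finger_gap(),2),round(r.read_t(),2))
    if pf is not None and f[2]-pf>2: print("jump");break
    pf=f[2]
cv2.imwrite("pics/turn.png",r.snapshot("wrist"))
E
```

```text
4 -0.237 [-2.61 -0.    2.53] [-0.214  0.381 -0.129] -0.158 58.26 23.96
5 -0.298 [-2.06 -0.9   3.8 ] [-0.383  0.378 -0.129] -0.166 58.55 24.24
6 -0.358 [-1.83 -1.18  3.61] [-0.383  0.417 -0.141] -0.17 58.45 24.52
7 -0.418 [-2.13 -0.43  3.82] [-0.431  0.402 -0.119] -0.172 58.56 24.81
8 -0.478 [-2.62 -1.88  3.43] [-0.557  0.426 -0.134] -0.174 58.45 25.09
9 -0.538 [-3.02 -3.27  2.57] [-0.549  0.377 -0.173] -0.176 58.49 25.38
10 -0.598 [-2.58 -2.05  1.76] [-0.547  0.273 -0.19 ] -0.18 58.23 25.66
11 -0.658 [-2.23 -3.73  1.21] [-0.684  0.318 -0.08 ] -0.182 58.75 25.94
12 -0.718 [-1.07 -3.08  2.24] [-0.646  0.261 -0.107] -0.188 58.45 26.23
13 -0.778 [-2.84 -3.72  1.62] [-0.637  0.249 -0.179] -0.196 58.84 26.51
14 -0.838 [-2.2  -4.49  1.71] [-0.728  0.263 -0.153] -0.212 58.27 26.79
```

View pics/turn.png

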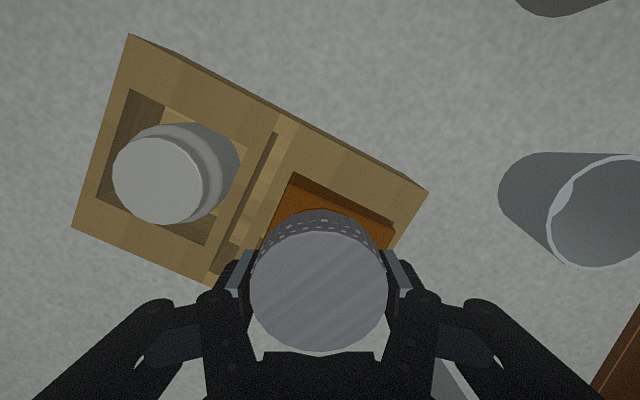

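The brushed stripes on the lid keep the same angle in the wrist image (lid at px (318,290)) as before the 0.84 rad turn, so the lid is turning with the gripper. I'll carry on until it lets go.

```bash
python3 - <<'E'
from h import *
q0=np.load("q0.npy");f0=np.load("f0.npy");h=[1.7]*3
for a in np.arange(.88,1.46,.04):
    r.movej(np.r_[q0[:5],q0[5]-a]);r.wait(.05)
    fs=[]
    for _ in range(4): fs.append((np.array(r.read_wrist_force())-f0)[2]);r.wait(.01)
    f=np.mean(fs)
    print(round(a,2),round(f,2),np.round(r.read_moment(),2),round(r.read_joint_torque()[5],3),round(r.read_finger_gap(),2),round(r.read_t(),2))
    if f-np.median(h[-4:])>2: print("jump");break
    h.append(f)
E
```

```text
0.88 0.93 [-0.68  0.17 -0.36] -0.37 58.69 27.18
0.92 1.15 [-0.8   0.23 -0.33] -0.358 58.27 27.51
0.96 1.32 [-0.77  0.23 -0.38] -0.333 58.7 27.84
1.0 2.08 [-0.8   0.25 -0.31] -0.316 58.68 28.18
1.04 2.39 [-0.84  0.2  -0.3 ] -0.318 58.62 28.51
1.08 3.68 [-0.81  0.29 -0.28] -0.282 58.63 28.84
1.12 5.58 [-0.83  0.51 -0.29] -0.268 58.65 29.18
jump
```

```bash
python3 - <<'E'
from h import *
q0=np.load("q0.npy");f0=np.load("f0.npy")
def rd(s):
    fs=[]
    for _ in range(5): fs.append(np.array(r.read_wrist_force())-f0);r.wait(.01)
    print(s,np.mean(fs,0).round(2),np.round(r.read_moment(),2),round(r.read_joint_torque()[5],3),round(r.read_t(),2))
    return np.mean(fs,0)[2]
p=rd("settle")
for a in np.arange(1.15,1.4,.03):
    r.movej(np.r_[q0[:5],q0[5]-a]);r.wait(.1)
    f=rd(round(a,2))
    if f<p+.3: break   # no longer rising
    p=f
E
```

```text
settle [-3.93 -4.58  5.5 ] [-0.82  0.49 -0.18] -0.261 29.22
1.15 [-4.5  -4.84  7.57] [-0.77  0.58 -0.26] -0.297 29.61
1.18 [-6.23 -4.11 12.73] [-0.72  0.85 -0.01] -0.006 30.0
1.21 [-5.16 -3.25 11.84] [-0.63  0.67 -0.06] 0.01 30.39
```

The torque has dropped to zero and the upward force has risen by about 10 N: the thread let go at about 1.18 rad. I'll lift gently.

```bash
python3 - <<'E'
from h import *
f0=np.load("f0.npy");p=np.array(r.read_ee_pos());qq=r.read_orientation()
print(p)
for dz,v in((3,15),(6,15),(12,25),(20,30),(37,30)):
    r.servo_line([p[0],p[1],p[2]+dz],max_speed=v);r.wait(.1)
    print(dz,(np.array(r.read_wrist_force())-f0).round(2),round(r.read_finger_gap(),2))
    if r.read_wrist_force()[2]-f0[2]<-5: print("jar lifting?");break
r.wait(.3);print(r.read_ee_pos(),r.read_t(),r.read_grip_force())
a=r.snapshot("wrist");s=r.snapshot("scene")
cv2.imwrite("pics/lift.png",np.hstack([a[80:400,150:490],cv2.resize(s[110:270,260:490],(460,320))]))
for c in("wrist","scene"):
  for t in("lid_mid","jar_mid","panel_mid"):print(c,t,[(np.round(d["xyz"]).tolist(),round(d["score"],2)) for d in r.search_frame(c,t)][:1])
E
```

```text
[533.31688395 135.9814365   96.90838339]
3 [-0.35 -1.03 -0.69] 58.58
6 [-0.98  0.11 -0.54] 58.55
12 [-0.1  -0.55 -0.64] 58.74
20 [ 1.19  0.37 -0.71] 59.0
37 [ 0.46 -0.67 -0.08] 58.67
[533.25939198 135.97585054 133.80083878] 33.55 64.88109346479177
wrist lid_mid [([534.0, 139.0, 145.0], 0.88)]
wrist jar_mid [([559.0, 151.0, 71.0], 0.63)]
wrist panel_mid []
scene lid_mid [([542.0, 128.0, 138.0], 0.73)]
scene jar_mid [([550.0, 122.0, 69.0], 0.98)]
scene panel_mid [([512.0, -171.0, 112.0], 0.63)]
```

View pics/lift.png

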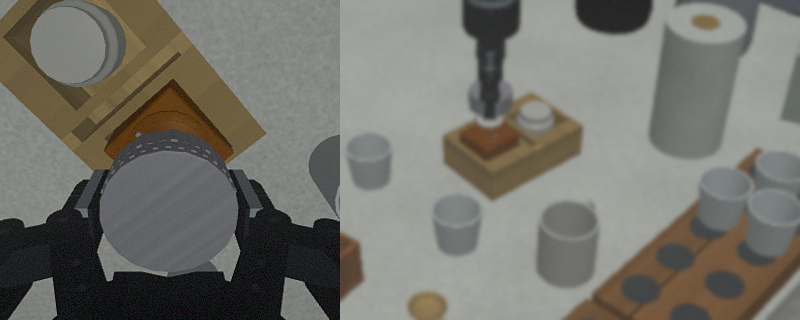

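The jar is still seated in its pocket with its white seal showing at about (490,122) in the right half. The lid is held level above it, and the vertical force is only about the lid's weight. The lid has been raised about 39 mm in all, which puts its lower edge about 2 cm above the mouth.

```bash
python3 -c "
from cell import r
print(r.sign_off())"
```

```text
the job is handed in; nothing more can be done
None
```

The job is handed in: the partition stands released in the rack, the jar is still in its pocket, and the unscrewed lid is held level and centred about 2 cm above its mouth (no verdict was returned).

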